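# Show the cut kidney model to the inspection camera

## Robot

A 6-joint arm with a two-finger parallel gripper is mounted at the origin on the work surface. World frame = base frame: x ahead of the robot, y to its left, z up, the work surface at z = 0. Lengths are in mm, angles in degrees, forces in N, time in s.
With the tool pointing down it reaches from about 350 to 850 mm from the base axis. Payload 8.1 kg.
Tool frame: the origin (TCP) lies midway between the tips of the shut fingers; the grasp point (between the pads) lies 19 mm behind it; z points along the fingers, y is the direction in which the jaws open and shut (so a half turn about z gives the same grasp; the last joint's range is limited). The gripper opens to 85 mm and grips with 20 to 120 N. Pads are 22 mm wide; open, the fingers measure 114 mm over their backs; the gripper's body (76 mm by 85 mm) begins 54 mm behind the grasp point. The pads swing forward as they close: fully open they stand 13 mm farther back than shut.
Start: joints at [-67.918, 7.471, 85.268, -0, 87.261, -4.893], TCP at [272.179, -534.718, 193.892] pointing down, gripper open.
Joint ranges: [-169.43, 169.43], [-51.17, 129.36], [1.28, 143.12], [-76.62, 256.62], [0, 156.53], [-152.29, 152.29]. Speed limits (degrees/s): [136.94, 136.94, 159.86, 180, 180, 180].

## Interface

Orientations are given as [roll, pitch, yaw] about the fixed x, y, z axes, in that order (R = Rz(yaw) Ry(pitch) Rx(roll)).
In Python, from bench import telemetry, snapshot, camera_params, job gives the robot as it stands. The module is installed in compiled form; this text tells all that it offers.
- The arm moves only by the shell command python3 -m jog 'ROWS' [FORCE]. ROWS is JSON, a list that holds one entry, the list of rows, each a list of 7 numbers: the shift along the tool's x, y, z in units of 50 mm (1.0 is 50 mm), then the turn, a rotation vector about the tool's x, y, z in units of 2 pi rad (1.0 is 2 pi rad), then the opening, from 0 (shut) to 1 (fully open). In form: [[[dx, dy, dz, rx, ry, rz, claw], ...]]. A call has 1 to 12 rows; each row shifts and turns the commanded pose from where the row before left it, along the tool's axes as they then stand; what a row does not reach is not made up. A row lasts 1/8 s, in which the tool goes at most 62.5 mm and 10.7 degrees, less where a joint would pass 70% of its speed; a pose out of reach is approached as far as the arm can. A call with a number of a shift or a turn outside -1 to 1 is refused whole. A call with a gripper value outside its range is refused whole. The fingers move at their own pace and stop on an object; FORCE is the grip in N (left out, the last holds). Time passes only in rows, so rows that do not move let the fingers close. It gives the time, the measured TCP pose, the force and the opening at its end, in the units of the state.
- telemetry.sense(): the state, without advancing time (a new reading comes with each control period).
- snapshot(name): name is "scene" or "top" or "wrist"; returns (picture, depth): 480x640x3 uint8, red, green, blue; 480x640 float32, mm along the optical axis (not along the pixel's ray), 0 where there is no reading.
- camera_params(name): a dict with "K" (3x3 intrinsics, pixels), "extrinsics" (4x4, takes a point from camera to world coordinates). Camera axes: x right, y down, z forward; pixel columns grow to the right and rows downward; lengths in mm; the calibration is good to about 2 mm. A picture is of the moment at which its call begins: read the wrist's pose just before it. camera_params takes no time and is no camera call; for the wrist camera it gives the pose at the moment of the call.
- job.hand_in(): hands the job in, once; it reports no verdict.
The state is a dict: "time": time; "joint_pos": joint angles; "qd": joint speeds; "joint_efforts": joint torques, N m; "tool_pos": TCP position; "tcp_rot": TCP orientation; "ft_force": force on the tool from outside, world axes, zero at the start; "wrist_torque": the same for the moment, N m; "finger_gap": finger opening in mm.
Only numpy, scipy, OpenCV 4.12 (cv2) and the standard library are available. Lean on these libraries where they do the work, as an engineer would, in place of code of your own. Each camera call takes 0.05 s, during which the arm holds its last target. There are 200 camera calls.

## Task

Grip the cut kidney model by its two narrow sides, fingers off the cut face, lift it off the pin of its display stand without dropping it, and show it to the inspection camera: top end up, cut face square to the lens (which looks a little downwards, so tip the model back to match), the middle of the face on the lens's line of sight, 16 cm from the glass. Keep off the camera, and leave the heart model, the jar and the slide box where they are. The job ends in the air: finish while still holding the model there, steady.

Things in the scene. Friction and masses are not known exactly. Their poses are not given: they have to be found in the camera images.
- kidney_center (a point): Centre of the dark red, bean-shaped kidney model (loose, 0.15 to 0.35 kg): 34 mm thick along its x, 50 mm wide along y, 110 mm tall along z (z points to its top end). +x is the front with the cut face, -x the plain back. The top is a half-round of 25 mm radius. On the +y side, within 12 mm above and below this point, is a notch with short red and blue tubes.
- kidney_grip (a point): Where the kidney is best gripped, from above, with the fingers closing along its y: 22 mm above kidney_center along the kidney's z, same axes. Its narrow sides are flat and parallel there, 50 mm apart (y = -25 and +25 mm), from 10 mm below to 8 mm above this point; the top of the model is 33 mm above it.
- kidney_face_mid (a point): Middle of the kidney's cut face, 19 mm from kidney_center along the kidney's +x, which points straight out of the face; same axes.
- kidney_face: The cut face: a 2 mm raised plate, lighter red with pink discs and a cream branched channel, part of the kidney. Not to be pressed by the fingers. Its origin and axes are those of kidney.
- kidney: The kidney model as a whole; origin 81 mm below kidney_center, same axes, at the lower rim of the grey collar (26 mm diameter, 28 mm tall) under the bean. The collar has a blind bore from below, 11 mm wide and 22 mm deep, that sits loosely on the stand's pin; its rim rests on the stand's shoulder.
- kidney_stand: White display stand of the kidney, fixed: foot 90 x 90 x 15 mm, origin at the centre of its underside; steel post, 24 mm diameter, up to a shoulder 50 mm above the bench; on it an upright pin 8 mm in diameter, 20 mm long. The model must rise 20 mm straight up to come off.
- lens (a point): Centre of the front glass of the inspection camera's lens. It looks along its own -x, always 20 degrees (0.349 rad) below horizontal; y is level; z is up in its picture. Height (0.25 to 0.33 m), place and bearing vary. Shown rightly, the kidney's x, y, z axes point the same ways as the lens's x, y, z, and kidney_face_mid is at (-160, 0, 0) mm in the lens's axes.
- camera_stand: The inspection camera, fixed: grey foot 160 x 140 x 18 mm, aluminium column (22 mm diameter, 396 mm tall) and on it a blue camera body 55 x 60 x 55 mm with a black lens barrel 44 mm wide. Origin at the underside of the foot, 45 mm in front of the column; the camera looks to its -x.
- heart: Bystander: red heart model, 74 mm wide, 142 mm tall, loose on the pin of a stand like the kidney's; the two may stand either way round on the bench. Origin at the centre of the underside of its grey collar, z up.
- jar_center (a point): Bystander: closed greenish glass specimen jar with a red lid, loose, 72 mm in diameter, 110 mm tall; this is its centre.
- slide_box_center (a point): Bystander: flat wooden slide box, loose, 90 x 120 x 32 mm; this is its centre.

How it is judged (in metres and radians):
On the way:
1. the kidney model is gripped and off its pin (z of kidney_center in the frame of kidney_stand above 0.16 m and contact force between the fingers and kidney above 1 N), for 0.2 s.
At the end, for the whole second after the job is handed in: The kidney is held by the fingers alone, at rest in the air, top end up, cut face towards the lens: the middle of the face within 20 mm of the point 160 mm ahead of the lens (along each of the lens's axes), the kidney's x and z axes within 0.2 rad of the lens's (x of kidney_face_mid in the frame of lens between -0.18 and -0.14 m and y of kidney_face_mid in the frame of lens between -0.02 and 0.02 m and z of kidney_face_mid in the frame of lens between -0.02 and 0.02 m and x of lens in the frame of kidney_center above 0.1 m and angle between the x axis of kidney_center and the x axis of lens, either way round below 0.2 rad and angle between the z axis of kidney_center and the z axis of lens, either way round below 0.2 rad and angle between kidney_center's own z axis and vertical below 0.8 rad and height (world z) of kidney_center above 0.15 m and contact force between the fingers and kidney above 1 N and contact force between kidney and kidney_stand below 0.1 N and contact force between kidney and heart below 0.1 N and contact force between kidney and camera_stand below 0.1 N and linear speed of kidney below 0.02 m/s and angular speed of kidney below 0.15 rad/s); the arm keeps its last pose, push and grip.
It fails at once if the fingers press on the cut face (contact force between the fingers and kidney_face above 1 N).
It fails at once if the kidney model is dropped (height (world z) of kidney_center below 0.11 m).
It fails at once if the camera is touched (contact force between camera_stand and anything else above 2 N).
It fails at once if the heart model is disturbed (distance of heart from where it was at the start of the episode above 0.015 m or angle between heart's own z axis and vertical above 0.25 rad).
It fails at once if the jar or the slide box is disturbed (distance of any of jar_center, slide_box_center from where it was at the start of the episode above 0.015 m or angle between jar_center's own z axis and vertical above 0.25 rad).
It also fails if it takes over 35 s, if anything falls off the work surface, if the arm or the gripper's body presses on something with over 40 N, if the wrist force passes 120 N, or if a joint passes its speed limit or range.

## Working session

There is one attempt and no reset: what is moved stays moved. The work goes in short steps, Python scripts to look and compute and a shell command to move; the robot and the scene stay as the last step left them, time stands still between calls to the robot, and variables do not carry over. Pictures are saved under pics/ and viewed, about 8 in all and at most 12, crops included, and the job is handed in when it is done.

```bash
mkdir -p pics; python3 - <<'E'
from bench import *
import cv2,numpy as np
for n in("scene","top"):
    p,d=snapshot(n); c=camera_params(n); cv2.imwrite(f"pics/{n}.png",p[:,:,::-1]); np.savez(n,p=p,d=d,K=c["K"],E=c["extrinsics"]); print(np.round(c["K"],1).tolist(),np.round(c["extrinsics"],3).tolist())
s=telemetry.sense();print(s)
E
```

```text
[[455.3, 0.0, 321.6], [0.0, 455.3, 243.8], [0.0, 0.0, 1.0]] [[0.15, 0.868, -0.473, 1146.875], [0.989, -0.128, 0.079, -30.544], [0.008, -0.48, -0.878, 1077.834], [0.0, 0.0, 0.0, 1.0]]
[[557.2, 0.0, 319.1], [0.0, 557.2, 234.8], [0.0, 0.0, 1.0]] [[-0.005, -0.985, 0.173, 418.352], [-1.0, 0.008, 0.018, 26.691], [-0.019, -0.173, -0.985, 1373.148], [0.0, 0.0, 0.0, 1.0]]
{'time': 0.1, 'joint_pos': array([-6.79176135e+01,  7.51206679e+00,  8.53224452e+01,  4.30269469e-04,
        8.72612587e+01, -4.89453158e+00]), 'qd': array([-0.0050056 , -0.11313705, -0.05134817,  0.02984288,  0.09348338,
       -0.02940173]), 'joint_efforts': array([ 1.14012611e-03, -5.70949996e+01, -5.01942372e+01, -1.74552506e-04,
        8.13245948e-03,  6.89057089e-06]), 'tool_pos': array([ 271.98008018, -534.19713196,  192.9416725 ]), 'tcp_rot': array([-1.79904615e+02, -8.59950291e-03,  2.69768900e+01]), 'ft_force': array([-0.89480045, -0.28121071, -0.1312259 ]), 'wrist_torque': array([-0.03922914, -0.03419983, -0.01685515]), 'finger_gap': 85.40069507597248}
```

View pics/scene.png

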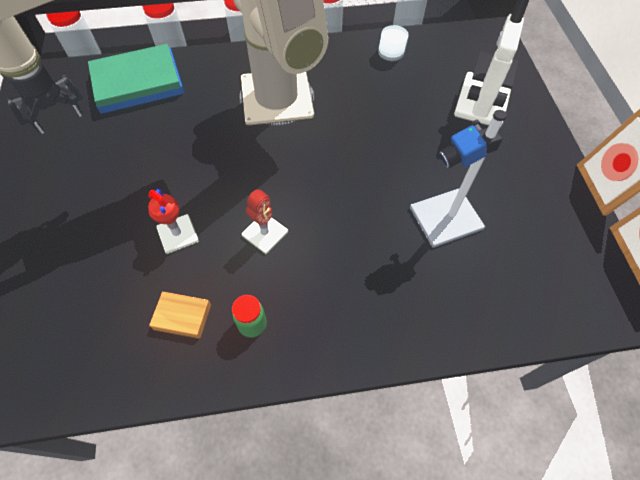

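View pics/top.png

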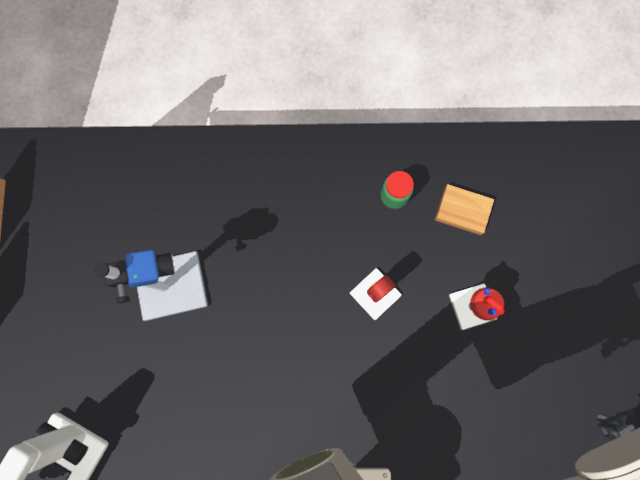

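The kidney is at scene (262,208) / top (380,288), with its cut face towards the scene camera. The heart is at top (487,303), the jar at (399,188) and the box at (465,208). The inspection camera is at top (145,268), its barrel pointing to image right, towards world -y.

```bash
cat > h.py <<'E'
import numpy as np,cv2
def cloud(n):
    z=np.load(n+".npz"); d=z["d"]; K=z["K"]; v,u=np.indices(d.shape)
    c=np.stack([(u-K[0,2])/K[0,0]*d,(v-K[1,2])/K[1,1]*d,d],-1)
    return c@z["E"][:3,:3].T+z["E"][:3,3], z["p"].astype(int), d>0
def rect(P): return [np.round(x,1) for x in cv2.minAreaRect(P[:,:2].astype(np.float32))]
E
python3 - <<'E'
from h import *
for n,box,cam in(("scene",(225,180,300,260),(400,90,520,250)),("top",(340,260,410,325),(90,235,215,325))):
    W,p,ok=cloud(n)
    def sub(b,m): 
        m=m&ok; s=np.s_[b[1]:b[3],b[0]:b[2]]; return W[s][m[s]],p[s][m[s]]
    r,g,b=p[...,0],p[...,1],p[...,2]; z=W[...,2]
    print("==",n)
    F,_=sub(box,(r>130)&(g>130)&(abs(z-15)<6)); print("kstand",len(F),rect(F),F[:,2].mean())
    Kd,c=sub(box,(r>g+35)&(z>75)); print("kid",len(Kd),rect(Kd),Kd.min(0),Kd.max(0))
    T=Kd[Kd[:,2]>Kd[:,2].max()-12]; print("ktop",rect(T))
    C=Kd; print("cream", W[(ok&(r>170)&(g>120)&(z>80)&(z<200))&(np.indices(z.shape)[0]<260)&(abs(np.indices(z.shape)[1]-box[0]-35)<40)].mean(0))
    F,_=sub(cam,(r>110)&(abs(z-18)<6)); print("cfoot",len(F),rect(F),F[:,2].mean())
    B,_=sub(cam,(b>r+50)&(z>150)); print("blue",len(B),rect(B),B.min(0),B.max(0))
    L,_=sub(cam,(r<70)&(g<70)&(b<80)&(z>200)); print("dark",len(L),rect(L),L.min(0),L.max(0))
W,p,ok=cloud("top")
for nm,b in(("heart",(440,270,515,340)),("jar",(375,165,420,215)),("box",(430,180,500,240))):
    s=np.s_[b[1]:b[3],b[0]:b[2]];q=W[s][ok[s]&(W[s][...,2]>22)];print(nm,q.min(0).round(),q.max(0).round())
s=cv2.imread("pics/scene.png"); 
a=cv2.resize(s[170:260,215:315],None,fx=5,fy=5,interpolation=2); b=cv2.resize(s[100:250,400:520],None,fx=3,fy=3,interpolation=2)
cv2.imwrite("pics/crop.png",np.hstack([a[:450],b[:450]])[:,:800])
E
```

```text
== scene
kstand 760 [array([512.3, -83.5]), array([91.9, 91.5]), np.float64(42.8)] 14.406072329874902
kid 653 [array([516.9, -86.1]), array([38.4, 57.8]), np.float64(39.0)] [ 486.87003891 -116.95642923   78.92952877] [544.73222142 -55.35670843 188.19730003]
ktop [array([513.5, -82. ]), array([35.9, 37.9]), np.float64(41.1)]
cream [443.30283611 -63.51202184 123.12656965]
cfoot 2407 [array([349.2, 514.5]), array([205.2, 623.9]), np.float64(63.2)] 17.6980651697561
blue 921 [array([531.8, 387.1]), array([85.4, 71.2]), np.float64(10.5)] [483.81256422 350.05326635 285.43423025] [578.52731008 423.47570729 350.27111766]
dark 494 [array([536.4, 386.5]), array([ 80.7, 122.6]), np.float64(24.8)] [480.98142922 328.48567258 283.56566635] [575.77753267 458.17127786 397.52029305]
== top
kstand 900 [array([512.1, -84.8]), array([89.8, 88.8]), np.float64(42.3)] 15.05132082451793
kid 435 [array([515.6, -85.6]), array([36.3, 59.4]), np.float64(39.8)] [ 485.73932097 -118.10517909   97.30761423] [543.51099261 -57.34825394 190.79914125]
ktop [array([513. , -84.2]), array([33.8, 38.8]), np.float64(36.4)]
cream [nan nan nan]
cfoot 2627 [array([535.4, 417.4]), array([139.4, 160.1]), np.float64(12.9)] 17.740356634024906
blue 1031 [array([542.5, 385.8]), array([60.5, 66.6]), np.float64(12.3)] [508.36667611 348.69378094 292.64383491] [575.05061914 414.96103327 352.28841773]
dark 902 [array([525.1, 386.5]), array([ 76.5, 126.2]), np.float64(12.6)] [477.74755585 327.17018157 299.39343931] [572.67096717 449.68362877 399.84659681]
heart [ 446. -353.   23.] [ 520. -284.  195.]
jar [ 724. -175.   23.] [ 792. -104.  117.]
box [ 658. -379.   22.] [ 780. -238.   40.]<stdin>:11: RuntimeWarning: Mean of empty slice.
  ret = um.true_divide(
```

View pics/crop.png

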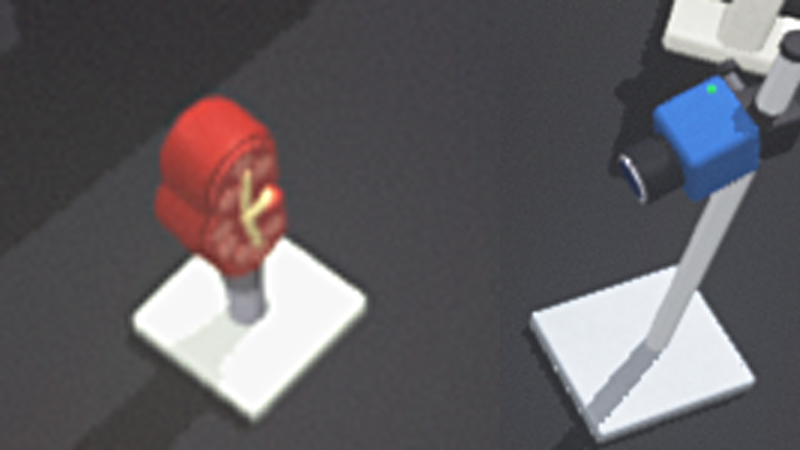

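```bash
python3 - <<'E'
from h import *
t=np.radians(102.9);a=np.radians(20)
X=np.array([np.cos(t)*np.cos(a),np.sin(t)*np.cos(a),np.sin(a)]);Y=np.array([-np.sin(t),np.cos(t),0]);Z=np.cross(X,Y)
R=np.stack([X,Y,Z],1);O=np.array([535.4,417.4,300])
for n in("scene","top"):
    W,p,ok=cloud(n);r,g,b=[p[...,i] for i in range(3)]
    L=(W-O)@R; near=ok&(abs(W[...,0]-540)<70)&(abs(W[...,1]-380)<90)&(W[...,2]>240)
    B=L[near&(b>r+50)]; D=L[near&(b<=r+50)]
    print(n,"blue pct",np.percentile(B,[1,50,99],axis=0).round(1).tolist())
    for x in range(-120,-30,8):
        q=D[(D[:,0]>=x)&(D[:,0]<x+8)&(abs(D[:,1])<30)]
        if len(q)>3: print(x,len(q),q[:,1].min().round(),q[:,1].max().round(),q[:,2].min().round(),q[:,2].max().round())
    u=np.array([np.cos(np.radians(41)),np.sin(np.radians(41))]);v=np.array([-u[1],u[0]])
    m=ok&(r>g+25)&(abs(W[...,0]-515)<45)&(abs(W[...,1]+85)<45)&(W[...,2]>85)
    k=(W[m][:,:2]-[512.2,-84.2])@np.stack([u,v],1);zz=W[m][:,2]
    print("kid x,y,ztop",np.percentile(k,[1,99],axis=0).round(1).tolist(),zz.max())
    if n=="scene":
        s=(k[:,0]>8)&(abs(k[:,1])<20)&(zz>95)&(zz<165); q=W[m][s]; c=q.mean(0);sv=np.linalg.svd(q-c)[2][2]; print("face n",sv,np.degrees(np.arctan2(sv[1],sv[0])),len(q))
    for z0 in (140,150,160):
        s=abs(zz-z0)<5; print(z0,s.sum(),k[s].min(0).round(1) if s.sum() else 0,k[s].max(0).round(1) if s.sum() else 0)
E
```

```text
scene blue pct [[-50.1, -31.5, 4.6], [-25.0, -13.8, 50.2], [4.1, 27.0, 55.2]]
-88 59 -19.0 15.0 12.0 47.0
-80 83 -23.0 19.0 17.0 49.0
-72 75 -22.0 15.0 17.0 49.0
-64 79 -23.0 16.0 17.0 49.0
-56 62 -23.0 24.0 5.0 50.0
kid x,y,ztop [[-14.5, -32.4], [21.2, 21.6]] 188.19730003060977
face n [-0.77653835 -0.63006728  0.00184821] -140.94483413014396 183
140 73 [-15.5 -32.8] [21.3 20.9]
150 70 [-17.5 -29.1] [21.2 19.6]
160 54 [-14.5 -24.3] [21.7 21. ]
top blue pct [[-49.9, -27.9, 9.7], [-22.4, 4.2, 51.9], [3.5, 30.1, 56.7]]
-88 31 -18.0 20.0 32.0 49.0
-80 93 -19.0 22.0 27.0 50.0
-72 97 -20.0 22.0 26.0 52.0
-64 94 -20.0 22.0 25.0 49.0
-56 64 -25.0 29.0 18.0 51.0
-48 5 -29.0 30.0 5.0 50.0
kid x,y,ztop [[-16.6, -32.4], [18.3, 24.4]] 190.79914124665197
140 20 [-17.  -33.5] [17.  25.8]
150 20 [-15.4 -30.5] [15.7 24.1]
160 14 [-13.2 -25.9] [19.3 24.4]
```

The lens works out at about (556, 329, 297), bearing 102.9°. The kidney axis is at (512, -84), with its face yaw at about 39°. I'll raise the arm and hover over the kidney.

```bash
python3 -m jog '[[[0,0,-0.7,0,0,-0.0167,1],[0,0,-0.7,0,0,-0.0166,1],[0.94,-0.4,0,0,0,0,1],[0.94,-0.4,0,0,0,0,1],[0.94,-0.4,0,0,0,0,1],[0.94,-0.4,0,0,0,0,1],[0.94,-0.4,0,0,0,0,1],[0.94,-0.4,0,0,0,0,1],[0.94,-0.4,0,0,0,0,1],[0.94,-0.4,0,0,0,0,1],[0.94,-0.4,0,0,0,0,1],[0.94,-0.4,0,0,0,0,1]]]' 40; python3 -m jog '[[[0,0,0,0,0,0,1],[0,0,0,0,0,0,1]]]'
python3 - <<'E'
from bench import *
import cv2,numpy as np
s=telemetry.sense();print(s["tool_pos"],s["tcp_rot"],s["joint_pos"],s["ft_force"])
c=camera_params("wrist");p,d=snapshot("wrist");np.savez("wrist",p=p,d=d,K=c["K"],E=c["extrinsics"]);cv2.imwrite("pics/w1.png",p[:,:,::-1])
from h import *
W,p,ok=cloud("wrist");r,g=p[...,0],p[...,1]
m=ok&(r>g+25)&(np.hypot(W[...,0]-512,W[...,1]+84)<50)&(W[...,2]>90)&(W[...,2]<195)
P=W[m];print(len(P),P.min(0),P.max(0))
for z0,z1 in((150,160),(160,190),(100,190),(143,150)):
    q=P[(P[:,2]>z0)&(P[:,2]<z1)]
    if len(q)>10: print(z0,z1,len(q),rect(q))
E
```

```text
time: 1.6
tool_pos: [512.2, -82.0, 263.5]
tcp_rot: [-180.0, 0.0, 39.0]
ft_force: [0.5, -0.7, 0.5]
finger_gap: 85.3
time: 1.85
tool_pos: [511.5, -83.7, 263.4]
tcp_rot: [-180.0, 0.1, 39.0]
ft_force: [-0.9, 0.7, -0.4]
finger_gap: 85.5
[511.54708156 -83.69411187 263.4235295 ] [-1.79970775e+02  5.55506313e-02  3.90098619e+01] [-1.49388660e+01 -6.26087727e+00  9.19034132e+01 -2.77952292e-02
  9.44137840e+01  3.60491608e+01] [-0.89938553  0.72529412 -0.35559606]
3848 [ 485.01292592 -115.59723275   90.03807386] [544.50678304 -54.7570243  187.0616    ]
150 160 115 [array([527.6, -72.8]), array([ 6.7, 45. ]), np.float64(29.9)]
160 190 3004 [array([513.2, -81. ]), array([36.3, 49. ]), np.float64(37.9)]
100 190 3802 [array([516.2, -84. ]), array([37.3, 57.4]), np.float64(37.9)]
143 150 238 [array([528.4, -83.4]), array([26. , 58.3]), np.float64(3.6)]
```

View pics/w1.png

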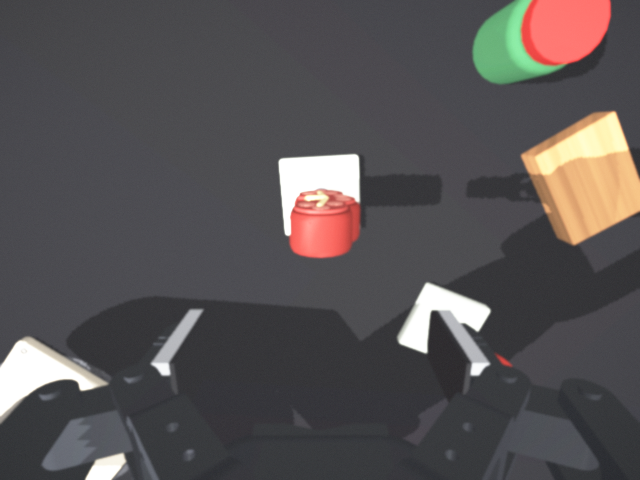

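The wrist view shows the kidney upright at (320,225) with the fingers on either side of it. The bulge is on the right (-y), and the cut face is up in the picture. The model's measured top is centred at about (513,-81) and the stand at (512,-84), so the arm is well placed. I'll descend to TCP z≈138 and close.

```bash
python3 -m jog '[[[0.02,0,0.5,0,0,0.003,1],[0,0,0.5,0,0,0,1],[0,0,0.5,0,0,0,1],[0,0,0.4,0,0,0,1],[0,0,0.3,0,0,0,1],[0,0,0.3,0,0,0,1],[0,0,0,0,0,0,1],[0,0,0,0,0,0,0.75]]]' 40; python3 -m jog '[[[0,0,0,0,0,0,0.6],[0,0,0,0,0,0,0.5],[0,0,0,0,0,0,0.4],[0,0,0,0,0,0,0.3],[0,0,0,0,0,0,0],[0,0,0,0,0,0,0],[0,0,0,0,0,0,0],[0,0,0,0,0,0,0]]]' 40
```

```text
time: 2.9
tool_pos: [513.1, -83.1, 139.6]
tcp_rot: [180.0, -0.0, 37.9]
ft_force: [-0.1, 0.0, 0.1]
finger_gap: 69.7
time: 3.9
tool_pos: [519.4, -84.8, 148.3]
tcp_rot: [179.2, -0.6, 37.9]
ft_force: [-1.1, 0.2, 38.7]
finger_gap: -0.1
```

The gap is 0, so the grip missed. I need to look before doing anything else.

```bash
python3 - <<'E'
from bench import *
import cv2,numpy as np
a,d1=snapshot("wrist");p,d=snapshot("scene")
b=cv2.resize(p[150:270,200:330],(520,480),interpolation=2)
a=cv2.resize(a,(320,240)); im=np.zeros((480,800,3),np.uint8); im[:,:480]=b[:,20:500]; im[:240,480:]=a
t,_=snapshot("top"); im[240:,480:]=cv2.resize(t[240:340,310:443],(320,240),interpolation=2)
cv2.imwrite("pics/g1.png",im[:,:,::-1])
s=telemetry.sense();print(s)
E
```

```text
{'time': 4.05, 'joint_pos': array([-1.48553189e+01, -3.59085790e+00,  1.01382972e+02, -2.18847331e-03,
        8.12081468e+01,  3.72592901e+01]), 'qd': array([ 0.07820244,  0.0582947 , -0.01092761,  0.03922599,  0.02850807,
        0.07284731]), 'joint_efforts': array([-1.10850153e-01, -2.56584460e+01, -2.83406138e+01,  2.62615713e-02,
       -2.12854380e-01, -4.89043581e-03]), 'tool_pos': array([519.45291936, -84.82729745, 148.2758318 ]), 'tcp_rot': array([179.2029616 ,  -0.60351976,  37.88990447]), 'ft_force': array([-1.26712295,  0.36230195, 39.68633786]), 'wrist_torque': array([-0.09380949,  0.03405107, -0.04014085]), 'finger_gap': 0.20410615025163276}
```

View pics/g1.png

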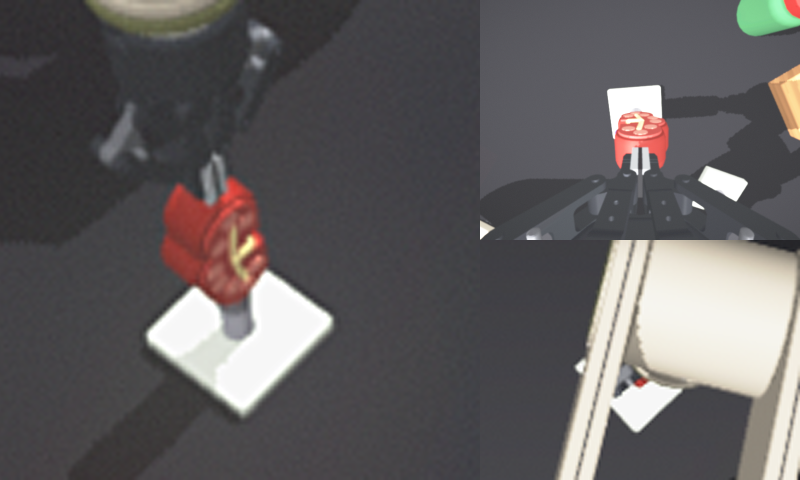

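```bash
python3 - <<'E'
from bench import *
from h import *
for n in("scene","wrist"):
    c=camera_params(n);p,d=snapshot(n);np.savez(n+"2",p=p,d=d,K=c["K"],E=c["extrinsics"])
    W,p,ok=cloud(n+"2");r,g=p[...,0],p[...,1]
    near=ok&(np.hypot(W[...,0]-515,W[...,1]+84)<45)
    P=W[near&(r>g+25)&(W[...,2]>90)];print(n,"red",len(P),P.min(0).round(),P.max(0).round())
    q=P[P[:,2]>160]
    if len(q)>5: print("top rect",rect(q))
    Q=W[near&(abs(r-g)<15)&(W[...,2]>110)&(W[...,2]<230)&(np.hypot(W[...,0]-519,W[...,1]+85)<22)]
    print("grey",len(Q));
    for z in range(110,230,10):
        q=Q[(Q[:,2]>=z)&(Q[:,2]<z+10)]
        if len(q): print(z,len(q),q.mean(0).round())
s=telemetry.sense();print(s['tool_pos'],s['ft_force'],s['time'])
E
```

```text
scene red 553 [ 505. -120.   90.] [549. -57. 199.]
top rect [array([520.3, -85.1]), array([36.8, 49.7]), np.float64(36.8)]
grey 105
120 1 [532. -74. 124.]
130 4 [526. -66. 132.]
180 2 [528. -84. 189.]
190 21 [526. -80. 196.]
200 26 [526. -83. 205.]
210 31 [526. -81. 215.]
220 20 [526. -78. 226.]
wrist red 7808 [ 492. -118.   90.] [549. -56. 215.]
top rect [array([518.5, -83.6]), array([35.9, 48.9]), np.float64(39.2)]
grey 4133
110 29 [530. -71. 114.]
120 17 [532. -73. 123.]
130 207 [529. -70. 134.]
140 42 [533. -74. 145.]
150 53 [532. -73. 155.]
160 45 [531. -71. 162.]
170 4 [532. -73. 177.]
190 495 [525. -78. 196.]
200 861 [525. -78. 205.]
210 907 [525. -78. 215.]
220 1473 [523. -79. 225.]
[519.4467453  -84.82697226 148.27042295] [-0.42926032  0.84507043 38.56877524] 4.15
```

```bash
python3 - <<'E'
from h import *
W,p,ok=cloud("wrist")
for u,v in((197,312),(185,325),(160,365),(436,315),(450,330),(490,360)): print(u,v,W[v,u].round(1),p[v,u])
m=ok&(W[...,2]>200)&(np.hypot(W[...,0]-512,W[...,1]+84)<70)
P=W[m];print(len(P),P.min(0),np.percentile(P[:,2],[0,1,5,20]))
W,p,ok=cloud("wrist2")
im=p[240:420,220:420];z=W[240:420,220:420,2]
for v in range(200,400,12): print(v,[int(W[v,u,2]) for u in range(270,372,12)])
E
```

```text
197 312 [490.3 -40.2 320. ] [183 185 190]
185 325 [489.3 -39.4 329.1] [185 187 191]
160 365 [488.8 -40.  350.8] [248 248 250]
436 315 [ 545.9 -109.1  322. ] [49 47 51]
450 330 [ 547.1 -109.6  333.5] [108 109 113]
490 360 [ 549.8 -118.9  345. ] [61 63 66]
53979 [ 461.69122895 -143.26191223  313.02018403] [313.02018403 319.59816469 331.46133168 362.10669288]
200 [15, 15, 15, 15, 14, 14, 14, 15, 0]
212 [13, 13, 15, 15, 15, 14, 14, 14, 0]
224 [14, 15, 15, 86, 88, 87, 14, 14, 0]
236 [14, 117, 118, 118, 123, 119, 121, 121, 0]
248 [14, 142, 143, 144, 148, 144, 146, 146, 139]
260 [126, 163, 164, 163, 166, 166, 165, 166, 147]
272 [165, 172, 178, 180, 181, 180, 179, 174, 170]
284 [168, 177, 181, 183, 183, 182, 182, 179, 173]
296 [167, 178, 182, 191, 190, 191, 183, 179, 173]
308 [0, 178, 194, 202, 202, 201, 193, 180, 173]
320 [0, 178, 204, 211, 211, 210, 203, 205, 173]
332 [0, 212, 213, 219, 219, 218, 213, 213, 0]
344 [0, 227, 230, 227, 222, 227, 230, 228, 0]
356 [226, 234, 233, 234, 223, 234, 234, 234, 235]
368 [241, 240, 239, 240, 222, 239, 239, 240, 240]
380 [251, 251, 252, 245, 222, 240, 252, 251, 251]
392 [257, 256, 256, 247, 223, 234, 255, 256, 256]
```

The depth shows the visible fingertips about 40 mm behind the reported TCP. Shut, they're at z≈189 when the TCP reads 148; open, at ≈315 when it reads 263. So the fingers closed over the rounded top and are now pressing on it. The kidney is still on its pin. I'll back straight up, open, and re-check both the kidney and this offset.

```bash
python3 -m jog '[[[0,0,-0.2,0,0,0,0],[0,0,-0.3,0,0,0,0],[0,0,-0.5,0,0,0,0],[0,0,-0.7,0,0,0,0.5],[0,0,-0.7,0,0,0,1],[0,0,0,0,0,0,1],[0,0,0,0,0,0,1],[0,0,0,0,0,0,1]]]' 40
python3 - <<'E'
from bench import *
from h import *
for n in("scene","wrist"):
    c=camera_params(n);s=telemetry.sense();p,d=snapshot(n);np.savez(n+"3",p=p,d=d,K=c["K"],E=c["extrinsics"])
    if n=="wrist":cv2.imwrite("pics/w3.png",p[:,:,::-1])
    W,p,ok=cloud(n+"3");r,g=p[...,0],p[...,1]
    near=ok&(np.hypot(W[...,0]-513,W[...,1]+84)<48)
    P=W[near&(r>g+25)&(W[...,2]>90)&(W[...,2]<196)];print(n,"red",len(P),P.min(0).round(),P.max(0).round())
    for a,b in((160,190),(170,190)):
        q=P[P[:,2]>a]
        if len(q)>5: print("top rect",a,rect(q))
    m=ok&(W[...,2]>197)&(np.hypot(W[...,0]-513,W[...,1]+84)<70)
    print("tips",np.percentile(W[m][:,2],[0,.5,1,2]).round(1) if m.any() else 0)
print(s['tool_pos'],s['tcp_rot'],s['joint_pos'],s['ft_force'],s['finger_gap'],s['time'])
E
```

```text
time: 5.15
tool_pos: [511.8, -82.8, 257.3]
tcp_rot: [-179.9, 0.1, 37.9]
ft_force: [-0.1, 0.1, -0.9]
finger_gap: 85.1
scene red 652 [ 488. -116.   90.] [545. -55. 188.]
top rect 160 [array([513.6, -82.6]), array([39.5, 48.4]), np.float64(38.3)]
top rect 170 [array([513.9, -83.2]), array([40.2, 44.7]), np.float64(42.1)]
tips [304.7 319.1 326.7 342.5]
wrist red 4120 [ 484. -116.   90.] [544. -55. 187.]
top rect 160 [array([512. , -81.4]), array([36.5, 49. ]), np.float64(38.3)]
top rect 170 [array([511.6, -81.7]), array([35.8, 46.1]), np.float64(39.4)]
tips [307.  311.3 313.4 316.8]
[511.87725252 -82.84426879 257.34916477] [-1.79876651e+02  9.21837379e-02  3.78797212e+01] [-1.48608559e+01 -6.08819854e+00  9.23687374e+01  1.31220982e-03
  9.38734449e+01  3.72596090e+01] [ 0.43335569  0.60161754 -0.68883423] 85.35047726307666 5.2
```

View pics/w3.png

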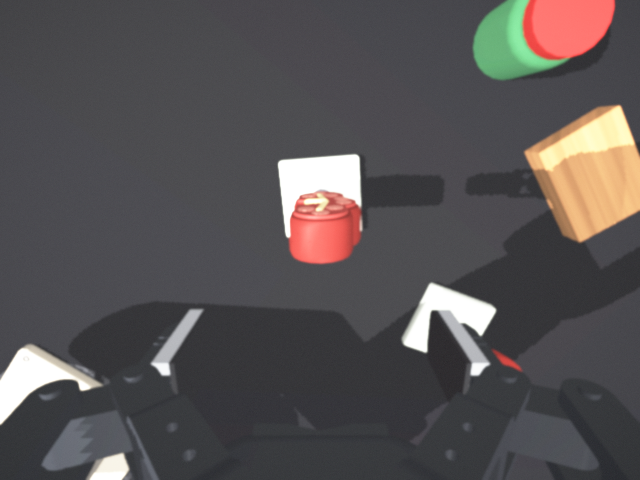

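The kidney is upright at (320,230) in the wrist view and centred between the fingers, with the heart stand clear. The tip offset is confirmed at about 39 mm, so I'll descend to a reported z of about 98.

```bash
python3 -m jog '[[[0,0,0.6,0,0,0,1],[0,0,0.6,0,0,0,1],[0,0,0.6,0,0,0,1],[0,0,0.4,0,0,0,1],[0,0,0.4,0,0,0,1],[0,0,0.3,0,0,0,1],[0,0,0.28,0,0,0,1],[0,0,0,0,0,0,1],[0,0,0,0,0,0,1]]]' 40; python3 -m jog '[[[0,0,0,0,0,0,0.75],[0,0,0,0,0,0,0.65],[0,0,0,0,0,0,0.55],[0,0,0,0,0,0,0.45],[0,0,0,0,0,0,0.35],[0,0,0,0,0,0,0.3]]]' 40
```

```text
time: 6.38
tool_pos: [513.1, -83.2, 100.5]
tcp_rot: [180.0, -0.0, 37.9]
ft_force: [0.3, -0.5, 1.0]
finger_gap: 85.5
time: 7.12
tool_pos: [515.1, -84.4, 102.6]
tcp_rot: [179.7, -0.2, 37.9]
ft_force: [1.2, -2.8, 8.2]
finger_gap: 52.7
```

```bash
python3 -m jog '[[[0,0,0,0,0,0,0],[0,0,0,0,0,0,0],[0,0,0,0,0,0,0],[0,0,0,0,0,0,0]]]' 50
python3 - <<'E'
from bench import *
import cv2,numpy as np
a,d1=snapshot("wrist");p,d=snapshot("scene")
b=cv2.resize(p[150:270,200:330],(520,480),interpolation=2)
im=np.zeros((480,800,3),np.uint8); im[:,:400]=b[:,60:460]; im[:400,400:]=a[80:480,120:520]
cv2.imwrite("pics/g2.png",im[:,:,::-1])
E
```

```text
time: 7.62
tool_pos: [515.1, -84.3, 102.7]
tcp_rot: [179.7, -0.2, 37.9]
ft_force: [1.7, -2.1, 9.3]
finger_gap: 51.9
```

View pics/g2.png

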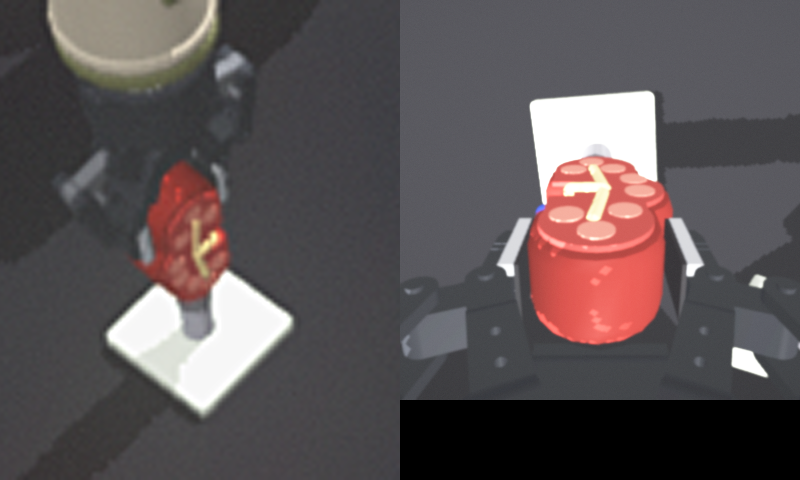

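The pads grip both narrow sides at about (510,245) and (685,245) in the right half, clear of the face, with a gap of 52 mm. I'll lift straight up.

```bash
python3 -m jog '[[[0,0,-0.1,0,0,0,0],[0,0,-0.15,0,0,0,0],[0,0,-0.2,0,0,0,0],[0,0,-0.3,0,0,0,0],[0,0,-0.4,0,0,0,0],[0,0,-0.5,0,0,0,0],[0,0,-0.5,0,0,0,0],[0,0,-0.5,0,0,0,0],[0,0,-0.3,0,0,0,0],[0,0,0,0,0,0,0]]]' 60
python3 - <<'E'
from bench import *
from h import *
s=telemetry.sense();print(s['joint_pos'].round(1))
for n in("scene","wrist"):
    c=camera_params(n);p,d=snapshot(n);np.savez(n+"4",p=p,d=d,K=c["K"],E=c["extrinsics"])
    W,p,ok=cloud(n+"4");r,g=p[...,0],p[...,1]
    P=W[ok&(r>g+25)&(W[...,2]>90)&(np.hypot(W[...,0]-514,W[...,1]+84)<48)];print(n,len(P),P.min(0).round(),P.max(0).round())
    cv2.imwrite("pics/%s4.png"%n,p[:,:,::-1].astype(np.uint8))
E
```

```text
time: 8.98
tool_pos: [513.2, -83.1, 248.6]
tcp_rot: [179.9, -0.1, 37.9]
ft_force: [-0.7, 0.5, -2.0]
finger_gap: 49.1
[-14.9  -6.1  93.3   0.   92.7  37.3]
scene 729 [ 492. -116.  208.] [544. -52. 360.]
wrist 20344 [ 487. -117.  223.] [552. -51. 359.]
```

Held, with the gap at 49 mm and a load of about 2 N. I'll yaw to the lens bearing first, then translate.

```bash
python3 -m jog '[[[0,0,0,0,0,-0.01,0],[0,0,0,0,0,-0.0206,0],[0,0,0,0,0,-0.025,0],[0,0,0,0,0,-0.025,0],[0,0,0,0,0,-0.025,0],[0,0,0,0,0,-0.025,0],[0,0,0,0,0,-0.025,0],[0,0,0,0,0,-0.015,0],[0,0,0,0,0,-0.01,0],[0,0,0,0,0,0,0]]]' 60;  python3 -m jog '[[[0.25,0.15,0,0,0,0,0],[0.43,0.25,0,0,0,0,0],[0.5,0.29,0,0,0,0,0],[0.5,0.29,0,0,0,0,0],[0.5,0.29,0,0,0,0,0],[0.5,0.29,0,0,0,0,0],[0.5,0.29,0,0,0,0,0],[0.5,0.29,0,0,0,0,0],[0.5,0.27,0,0,0,0,0],[0.3,0.16,0,0,0,0,0],[0.15,0.1,0,0,0,0,0],[0,0,0,0,0,0,0]]]'
```

```text
time: 10.32
tool_pos: [512.0, -82.8, 245.9]
tcp_rot: [-179.9, -0.1, 102.9]
ft_force: [0.7, -0.4, -1.9]
finger_gap: 49.2
time: 11.82
tool_pos: [591.1, 172.6, 247.2]
tcp_rot: [-180.0, 0.0, 102.9]
ft_force: [-1.1, 0.2, -2.1]
finger_gap: 49.0
```

```bash
python3 -m jog '[[[0,0,0.2,0,0.006,0,0],[0,0,0.26,0,0.01,0,0],[0,0,0.2,0,0.01,0,0],[0,0,0.1,0,0.01,0,0],[0,0,0,0,0.01,0,0],[0,0,0,0,0.0096,0,0],[0,0,0,0,0,0,0],[0,0,0,0,0,0,0]]]'
python3 - <<'E'
from bench import *
from h import *
from scipy.spatial.transform import Rotation as Ro
s=telemetry.sense();T=s['tool_pos'];A=Ro.from_euler('xyz',s['tcp_rot'],degrees=True).as_matrix();print(A.round(3).tolist(),s['joint_pos'].round(1))
kc=T-28.3*A[:,2]; fm=kc+19*A[:,0]
t=np.radians(102.9);a=np.radians(20)
X=np.array([np.cos(t)*np.cos(a),np.sin(t)*np.cos(a),np.sin(a)]);Y=np.array([-np.sin(t),np.cos(t),0]);R=np.stack([X,Y,np.cross(X,Y)],1)
L=np.array([555.6,329.3,296.9]);print("kc",kc,"face in lens",R.T@(fm-L))
for n in("scene","top","wrist"):
    c=camera_params(n);p,d=snapshot(n);np.savez(n+"5",p=p,d=d,K=c["K"],E=c["extrinsics"])
    cv2.imwrite(f"pics/{n}5.png",p[:,:,::-1])
    W,p,ok=cloud(n+"5");r,g=p[...,0],p[...,1]
    q=(W-L)@R; m=ok&(r>g+25)&(np.linalg.norm(W-kc,axis=-1)<75)
    print(n,m.sum(),np.percentile(q[m],[1,50,99],axis=0).round(1).tolist() if m.any() else 0)
    print("red pixels bbox",np.argwhere(m).min(0),np.argwhere(m).max(0)) if m.any() else 0
    f=q[m]; f=f[(f[:,0]>-175)]
    if len(f)>30:
        cc=f.mean(0);print("face pts",len(f),np.percentile(f,[2,98],axis=0).round(1).tolist(),"n",np.linalg.svd(f-cc)[2][2].round(3))
a=cv2.imread("pics/scene5.png")
cv2.imwrite("pics/v5.png",cv2.resize(a[70:250,270:510],(800,600)))
E
```

```text
time: 12.82
tool_pos: [590.7, 174.1, 209.8]
tcp_rot: [180.0, -19.9, 102.9]
ft_force: [0.3, 0.1, -1.4]
finger_gap: 49.4
[[-0.209, 0.975, -0.075], [0.917, 0.222, 0.332], [0.341, 0.0, -0.94]] [ -1.   11.1  82.1  19.3  91.6 -14.1]
kc [592.87275015 164.69664331 236.39104122] face in lens [-160.28732755    0.40302464    0.8404798 ]
scene 161 [[-197.3, -35.8, -68.1], [-182.0, -25.5, 4.1], [-160.8, 5.5, 48.2]]
red pixels bbox [186 355] [214 381]
face pts 61 [[-174.3, -31.7, -42.0], [-160.1, -1.6, 43.4]] n [-0.946  0.315  0.076]
top 381 [[-177.0, -26.4, -45.8], [-163.4, 6.3, 16.3], [-161.7, 29.0, 55.1]]
red pixels bbox [234 250] [264 266]
face pts 373 [[-172.2, -25.1, -43.9], [-161.8, 27.3, 54.7]] n [0.997 0.073 0.029]
wrist 20186 [[-193.1, -25.5, -42.9], [-164.3, 0.4, 44.5], [-159.0, 25.7, 53.5]]
red pixels bbox [235 252] [418 391]
face pts 14664 [[-174.1, -24.3, -40.2], [-159.0, 24.8, 53.0]] n [-0.996 -0.019 -0.084]
```

View pics/v5.png

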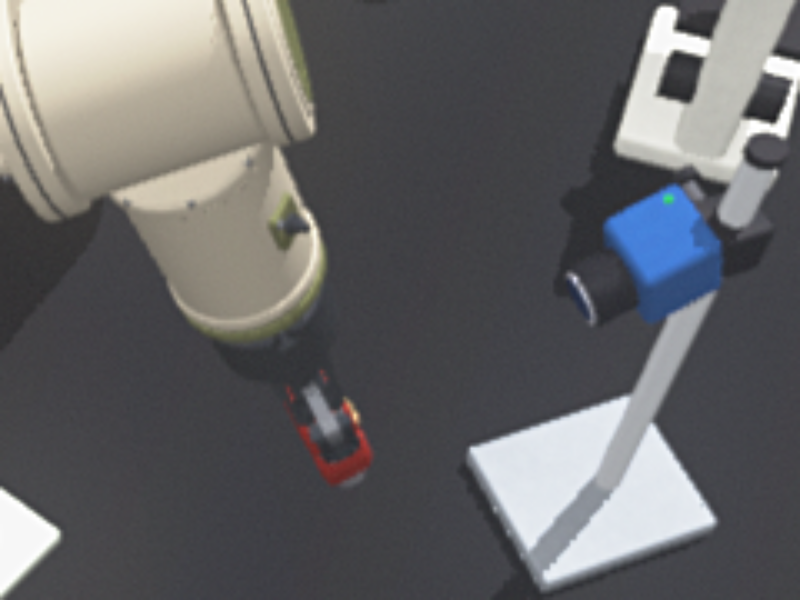

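View pics/wrist5.png

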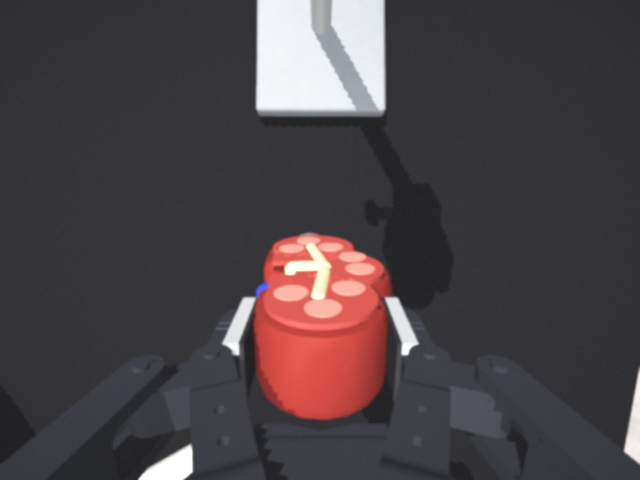

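The face looks at the lens, with the top end up. The wrist view shows the pads at (240,330) and (400,325), on the sides only. I'll make one tighter face-plane check and a steadiness check.

```bash
python3 -m jog '[[[0,0,0,0,0,0,0],[0,0,0,0,0,0,0],[0,0,0,0,0,0,0],[0,0,0,0,0,0,0]]]'
python3 - <<'E'
from bench import *
from h import *
t=np.radians(102.9);a=np.radians(20)
X=np.array([np.cos(t)*np.cos(a),np.sin(t)*np.cos(a),np.sin(a)]);Y=np.array([-np.sin(t),np.cos(t),0]);R=np.stack([X,Y,np.cross(X,Y)],1)
L=np.array([555.6,329.3,296.9])
c=camera_params("wrist");p,d=snapshot("wrist");np.savez("wrist6",p=p,d=d,K=c["K"],E=c["extrinsics"])
W,p,ok=cloud("wrist6");q=((W-L)@R)[240:322,255:390][ok[240:322,255:390]]
q=q[(abs(q[:,1])<18)&(q[:,2]<45)&(q[:,2]>-45)&(q[:,0]>-172)]
for _ in range(8):
    k,*_r=np.linalg.lstsq(np.c_[np.ones(len(q)),q[:,1:]],q[:,0],rcond=None); e=q[:,0]-np.c_[np.ones(len(q)),q[:,1:]]@k; q=q[abs(e)<max(2,2*e.std())]
print(len(q),"x0",k[0],"slopes y,z",k[1:],e.std())
s=telemetry.sense();print(s['tool_pos'],s['qd'].round(2),s['finger_gap'],s['ft_force'],s['time'])
E
```

```text
time: 13.48
tool_pos: [590.5, 174.7, 209.5]
tcp_rot: [-180.0, -20.0, 102.9]
ft_force: [0.8, -0.5, -1.2]
finger_gap: 49.7
6698 x0 -159.81418547511538 slopes y,z [ 0.00415729 -0.00339394] 0.5183104134682728
[590.57448918 174.65928418 209.4822465 ] [-0.04  0.01  0.15 -0.03  0.06  0.08] 49.16399519397005 [ 0.63182653  0.63707685 -1.20399086] 13.525
```

The face plane is 159.8 mm from the glass, square to within 0.005 rad, and the arm is still. I'm handing in.

```bash
python3 -c "
from bench import *
print(job.hand_in())"
```

```text
the job is handed in; nothing more can be done
None
```

I handed the job in at about 13.5 s with the kidney model gripped by its narrow sides and held still in front of the inspection camera. The system gives no verdict, so these are my own last checks:

- **Distance and angle:** the cut face is 159.8 mm from the glass. It is square to the lens to within about 0.005 rad, from a plane fit to the wrist camera's depth.
- **Centring:** the middle of the face is within about 1 mm of the line of sight, worked out from the arm's pose and the grip. The top camera's measured outline agrees to within about 2 mm.
- **Hold:** the finger gap is steady at about 49 mm, the joints are at rest, and the top end is up. The pads are on the sides only. I never touched or passed close to the camera, jar or slide box; I did not measure them again at the end.

**First grip failed:** the fingertips are really about 39 mm behind the reported TCP. On the first try they shut over the rounded top of the model and pressed it down on its pin with about 39 N. It stayed on the pin and came upright again when I backed off. I measured the offset from depth images, corrected for it, and the second grip held.

**Remaining uncertainty:** all lens-relative figures rest on my own estimate of the lens position, about (556, 329, 297) mm, measured from the scene and top cameras. It could be a few mm off, most likely in how deep the glass sits in the barrel.

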